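Switch on the forge blower under its guard

TASK

Switch on the forge blower at the wide switch box with the round gauge: with a fingertip lift the hinged guard by its lip and, keeping it up on the finger since it falls shut by itself, push the toggle beneath fully over, away from the lip. Then draw the finger out and let the guard drop shut over the toggle. Leave the narrow grinder switch off with its guard shut, and do not grasp, lift or shift any of the loose things.

Things in the scene. Friction and masses are not known exactly. Their poses are not given: they have to be found in the camera images.
- blower_box: Forge blower's switch box: wide, grey, fixed to the bench, told by the round gauge (58 mm across, 15 mm high) on its top, some 78 mm to +y of the toggle. Origin on the bench right under the toggle's pivot; x runs level from the guard's free front edge to its hinge, z up. Box: x -22 to +61 mm, y -48 to +115 mm, top face 55 mm up.
- blower_pivot (a point): Pivot of the blower's toggle, on the box's top face, 55 mm above the bench; axes as body blower_box. The toggle is a stick 24 mm long with a black end 10 x 16 mm (16 along y); off, it leans 22 degrees to -x, on, 22 degrees to +x. Off, the face of the end towards the lip runs from 9 mm up and 9 mm before the pivot to 20 mm up and 14 mm before it.
- blower_toggle (a joint): Angle of the blower toggle, rad: 0 = off (leaning to -x, towards the lip), 0.76 = stop, fully on (leaning to +x, towards the hinge). No spring: it stays where it is left; about 1 N moves it.
- blower_hinge (a point): Middle of the blower guard's hinge line (along y), 30 mm to +x of the pivot and 8 mm above the box top; axes as body blower_box. Guard: plain aluminium hood over the toggle, smooth, 74 mm wide (70 mm clear inside), open below; shut, its top is 21 mm above the hinge line, its front wall 48 mm before it with its bottom edge 8 mm above it.
- blower_lip (a point): Middle of the free edge (5 mm round bead) of the guard's lip, 60 mm wide, which slopes out and up from the foot of the hood's front wall. Shut, it lies 56 mm before and 14 mm above the hinge line: 26 mm before the pivot, 22 mm above the box top, 4 mm out past the box front. Below and before it is open space. Its frame turns with the guard; axes as body blower_box when shut.
- blower_guard (a joint): Opening angle of the blower guard, rad: 0 = shut, 1.5 = stop, nearly upright. Its weight and a light spring (under 2 N at the lip) always close it: let go at any angle, it drops shut within a second. It must be kept up, for example on the back of the finger, while the toggle is moved.
- grinder_box: The grinder's switch box: narrow (96 mm), grey, plain, no gauge, with the same guard and toggle as the blower's in the same place; fixed. Origin on the bench under its toggle's pivot, axes alike. Either box may be the left one. To be left alone.
- grinder_guard (a joint): Opening angle of the grinder switch's guard, rad, 0 = shut. Stays shut.
- grinder_toggle (a joint): Angle of the grinder's toggle, rad, 0 = off. Stays off.
- jar: Bystander, loose: small round jar with a steel lid, 48 mm across and 62 mm tall, upright; stands just to the right (-y side) of the gauge box. Origin at its underside, midway. Leave alone.
- chisel: Bystander, loose: cold chisel, a steel rod 155 mm long and 16 mm thick lying on the bench beside the plain narrow box. Origin at its underside, midway. Leave alone.
- hammer: Bystander, loose: hand hammer lying on the bench beyond the boxes. Origin at its underside, midway. Leave alone.
- tongs: Bystander, loose: smith's tongs, 270 mm long and 14 mm high, lying at the right. Origin at its underside, midway. Leave alone.
- brush: Bystander, loose: brush lying along the left side. Origin at its underside, midway. Leave alone.
- collar: Bystander, loose: iron ring 52 mm across, 22 mm high, lying in front, between the boxes. Origin at its underside, midway. Leave alone.
- cup: Bystander, loose: white mug 72 mm across and 80 mm tall at the left. Origin at its underside, midway. Leave alone.
There are look-alikes about, which are no part of the job. What is shaped like the blower_box but red or turquoise is not meant.

How it is judged:
By the outcome, as a careful person would: the job done as asked, in the order asked, and still so for the second after the job is handed in, with the robot touching nothing.
It also fails if it takes over 42 s, if anything falls off the work surface, if the arm or the gripper's body presses on something with over 40 N, if the wrist force passes 120 N, or if a joint passes its speed limit or range.

ROBOT

A 6-joint arm with a two-finger parallel gripper is mounted at the origin on the work surface. World frame = base frame: x ahead of the robot, y to its left, z up, the work surface at z = 0. Lengths are in m, angles in rad, forces in N, time in s.
With the tool pointing down it reaches from about 0.35 to 0.975 m from the base axis. Payload 4.9 kg.
Tool frame: the origin (TCP) lies midway between the tips of the shut fingers; the grasp point (between the pads) lies 19 mm behind it; z points along the fingers, y is the direction in which the jaws open and shut (so a half turn about z gives the same grasp; the last joint's range is limited). The gripper opens to 85 mm and grips with 20 to 120 N. Pads are 22 mm wide; open, the fingers measure 114 mm over their backs; the gripper's body (76 mm by 85 mm) begins 54 mm behind the grasp point. The pads swing forward as they close: fully open they stand 13 mm farther back than shut.
Start: joints at [-1.33, 0.053, 1.613, -0, 1.476, -0.119], TCP at [0.22, -0.585, 0.231] pointing down, gripper open.
Joint ranges: [-3.01, 3.01], [-1.01, 2.22], [0.06, 2.58], [-1.02, 4.17], [0.09, 2.62], [-3.14, 3.14]. Speed limits (rad/s): [2.57, 2.57, 3.14, 3.14, 3.14, 3.14].

INTERFACE

Orientations are given as a unit quaternion [w, x, y, z].
In Python, from plant import manip, cams gives the robot as it stands.
- The arm moves only by the tool jog_arm, never from a script. Its argument "targets" is a list of rows, each a list of 4 numbers: the shift along the tool's x, y, z in m, then the turn about the tool's z in degrees. A call has 1 to 5 rows; each row is the pose to reach, as a shift and turn from the pose commanded when the call began, along the tool's axes at that moment; what a row does not reach only later rows make up. A row lasts 1/12 s, in which the tool goes at most 41.7 mm and 7.16 degrees, less where a joint would pass 70% of its speed; a pose out of reach is approached as far as the arm can. A call with a gripper value outside its range is refused whole. "fingers" is the opening, from 0 (shut) to 1 (fully open), set as the call begins (left out, the last holds). The fingers move at their own pace and stop on an object; the grip force is fixed at half the most. Time passes only in rows, so rows that repeat a pose let the fingers close. It gives the time, the measured TCP pose, the force and the opening at its end, in the units of the state.
- manip.state(): the state, without advancing time (a new reading comes with each control period).
- cams.grab_frame(name): name is "scene" or "top" or "wrist"; returns the picture (400x640x3 uint8, red, green, blue); there is no depth.
- cams.get_calibration(name): a dict with "camera_matrix" (3x3 intrinsics, pixels), "cam_to_world" (4x4, takes a point from camera to world coordinates). Camera axes: x right, y up, looking along -z (the intrinsics and any distortion apply to the point x, -y, -z); pixel columns grow to the right and rows downward; lengths in m; the calibration is good to about 2 mm. A picture is of the moment at which its call begins: read the wrist's pose just before it. get_calibration takes no time and is no camera call; for the wrist camera it gives the pose at the moment of the call.
- manip.job_done(): hands the job in, once; it reports no verdict.
The state is a dict: "time": time; "joint_pos": joint angles; "joint_vel": joint speeds; "joint_efforts": joint torques, N m; "tool_pos": TCP position; "tool_rot": TCP orientation; "contact_force": force on the tool from outside, world axes, zero at the start; "ft_torque": the same for the moment, N m; "gripper_width": opening from 0.0 (shut) to 1.0 (fully open).
Only numpy, scipy, OpenCV 4.12 (cv2) and the standard library are available. Lean on these libraries where they do the work, as an engineer would, in place of code of your own. Each camera call takes 0.05 s, during which the arm holds its last target. There are 200 camera calls.

## Working session

There is one attempt and no reset: what is moved stays moved. The work goes in short steps, Python scripts to look and compute and a tool call to move; the robot and the scene stay as the last step left them, time stands still between calls to the robot, and variables do not carry over. Pictures are saved under pics/ and viewed, about 8 in all and at most 12, crops included, and the job is handed in when it is done.

Besides the shell and the picture viewer there is one more tool, called after "Call:" by a JSON object that holds its "method" and its "body". jog_arm: Moves the arm, as the interface text tells. Its arguments: {"type":"object","properties":{"targets":{"type":"array"},"fingers":{"type":"number"}},"required":["targets"]}

```bash
mkdir -p pics; ls; python3 - <<'E'
from plant import manip,cams
import cv2,numpy as np
s=manip.state();print(s['time'],s['tool_pos'],s['tool_rot'],s['gripper_width'])
for n in ['top','scene']:
    c=cams.get_calibration(n);print(n,{k:np.round(v,3).tolist() if not isinstance(v,str) else v for k,v in c.items()})
    cv2.imwrite(f'pics/{n}0.png',cams.grab_frame(n)[:,:,::-1])
E
```

```text
pics
0.0 [ 0.21990763 -0.58438674  0.23006248] [-1.02177941e-03  9.83862214e-01  1.78924838e-01 -5.20458020e-05] 1.0018152915958918
top {'camera_matrix': [[433.472, 0.0, 314.579], [0.0, 433.472, 197.482], [0.0, 0.0, 1.0]], 'cam_to_world': [[-0.009, 0.986, -0.164, 0.256], [-1.0, -0.009, 0.001, 0.041], [-0.0, 0.164, 0.986, 1.608], [0.0, 0.0, 0.0, 1.0]]}
scene {'camera_matrix': [[389.011, 0.0, 319.813], [0.0, 389.011, 193.28], [0.0, 0.0, 1.0]], 'cam_to_world': [[-0.195, -0.755, 0.626, 1.22], [0.981, -0.163, 0.109, 0.16], [0.019, 0.635, 0.772, 0.936], [0.0, 0.0, 0.0, 1.0]]}
```

View pics/top0.png

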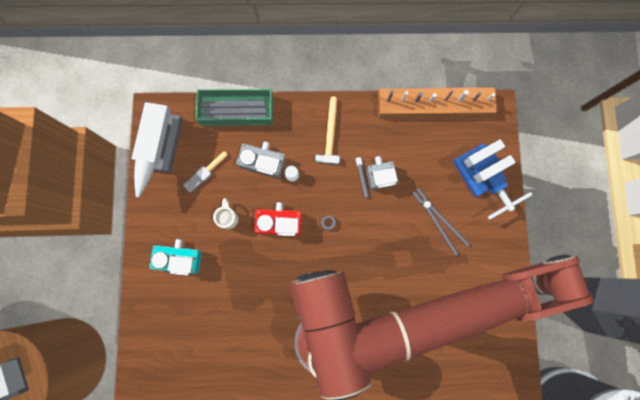

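View pics/scene0.png

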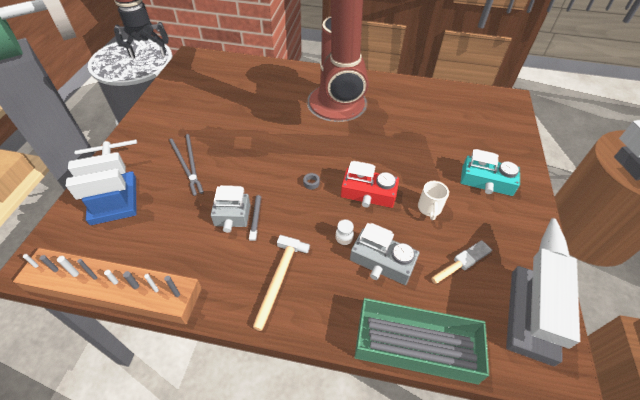

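Candidates in the top view: grey wide box with gauge (261,160), grey narrow box (382,175), red (278,222), turquoise (175,260). The grey wide one with gauge and the jar to its right (292,173) fits. I'll confirm with a crop and measure it.

```bash
python3 - <<'E'
import cv2,numpy as np
t=cv2.imread('pics/top0.png');s=cv2.imread('pics/scene0.png')
a=cv2.resize(t[130:195,225:310],None,fx=4.7,fy=4.7*1,interpolation=cv2.INTER_CUBIC)
b=cv2.resize(s[212:287,330:425],None,fx=4.2,fy=4.2,interpolation=cv2.INTER_CUBIC)
h=max(a.shape[0],b.shape[0])
p=lambda i:cv2.copyMakeBorder(i,0,h-i.shape[0],0,0,cv2.BORDER_CONSTANT)
o=np.hstack([p(a),p(b)]);print(a.shape,b.shape);cv2.imwrite('pics/crop1.png',o)
E
```

```text
(306, 400, 3) (315, 399, 3)
```

View pics/crop1.png

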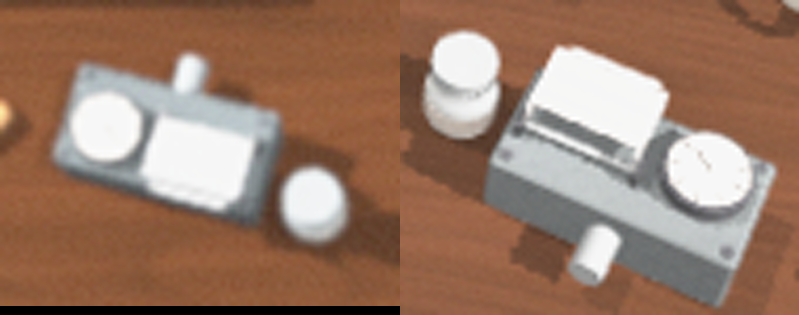

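Crop: the wide grey box with the dialled gauge (top view 248,157), guard (268,164) with lip towards the robot, jar at its right: it is the blower. Now rays.

```bash
cat > h.py <<'E'
import numpy as np
from plant import manip,cams
def ray(n,px,z,c=None):
    c=c or cams.get_calibration(n);K=np.array(c['camera_matrix']);T=np.array(c['cam_to_world'])
    d=np.linalg.inv(K)@[px[0],px[1],1];d=T[:3,:3]@(d*[1,-1,-1]);o=T[:3,3]
    return o+d*(z-o[2])/d[2]
def proj(n,P,c=None):
    c=c or cams.get_calibration(n);K=np.array(c['camera_matrix']);T=np.array(c['cam_to_world'])
    p=T[:3,:3].T@(np.array(P)-T[:3,3]);u=K@(p*[1,-1,-1]);return u[:2]/u[2]
E
python3 - <<'E'
from h import *
a=lambda x,y:(225+x/4.7,130+y/4.7)
b=lambda x,y:(330+(x-400)/4.2,212+y/4.2)
for nm,n,p,z in [('gauge','top',a(106,127),.07),('gauge','scene',b(708,171),.07),('backL','top',a(82,66),.055),('backR','top',a(281,113),.055),
 ('backR','scene',b(490,160),.055),('backL','scene',b(725,262),.055),('frontL','scene',b(775,170),.055),('jar','top',a(315,203),.062),('jar','scene',b(466,60),.062),
 ('lipL','top',a(150,182),.077),('lipR','top',a(230,205),.077)]:
    print(nm,n,np.round(ray(n,p,z),4))
E
```

```text
gauge top [0.664  0.2831 0.07  ]
gauge scene [0.6674 0.2859 0.07  ]
backL top [0.7178 0.3052 0.055 ]
backR top [0.6782 0.1481 0.055 ]
backR scene [0.678  0.1537 0.055 ]
backL scene [0.7189 0.3019 0.055 ]
frontL scene [0.6484 0.3291 0.055 ]
jar top [0.604 0.121 0.062]
jar scene [0.6113 0.1277 0.062 ]
lipL top [0.6183 0.2473 0.077 ]
lipR top [0.5996 0.1856 0.077 ]
```

Call:
{"method": "jog_arm", "body": {"targets": [[0.027, -0.029, 0, 6.9], [0.054, -0.058, 0, 13.8], [0.081, -0.087, 0, 20.8], [0.108, -0.116, 0, 27.7], [0.135, -0.145, 0, 34.7]], "fingers": 0}}

```text
time: 0.52
tool_pos: [0.2955, -0.3998, 0.2306]
tool_rot: [-0.001, 0.992, -0.126, -0.0]
contact_force: [1.2, 0.3, 0.4]
gripper_width: 0.296
```

Call:
{"method": "jog_arm", "body": {"targets": [[0.006, -0.04, 0, 0], [0.012, -0.08, 0, 0], [0.018, -0.12, 0, 0], [0.024, -0.16, 0, 0], [0.03, -0.2, 0, 0]]}}

```text
time: 0.93
tool_pos: [0.3732, -0.2131, 0.2309]
tool_rot: [-0.0, 0.992, -0.123, 0.0]
contact_force: [1.4, -0.0, -0.8]
gripper_width: 0.001
```

Call:
{"method": "jog_arm", "body": {"targets": [[0.006, -0.04, 0, 0], [0.012, -0.08, 0, 0], [0.018, -0.12, 0, 0], [0.024, -0.16, 0, 0], [0.03, -0.2, 0, 0]]}}

```text
time: 1.35
tool_pos: [0.451, -0.0262, 0.2311]
tool_rot: [0.0, 0.992, -0.123, 0.0]
contact_force: [-0.1, -0.7, -0.5]
gripper_width: -0.001
```

Call:
{"method": "jog_arm", "body": {"targets": [[0.006, -0.04, 0, 0], [0.012, -0.08, 0, 0], [0.018, -0.12, 0, 0], [0.024, -0.16, 0, 0], [0.03, -0.2, 0, 0]]}}

```text
time: 1.77
tool_pos: [0.5287, 0.1605, 0.2307]
tool_rot: [0.0, 0.992, -0.122, -0.0]
contact_force: [1.1, -0.7, 0.3]
gripper_width: 0.0
```

Call:
{"method": "jog_arm", "body": {"targets": [[0.006, -0.04, -0.01, 0], [0.012, -0.075, -0.01, 0], [0.012, -0.075, -0.01, 0]]}}

```text
time: 2.02
tool_pos: [0.5596, 0.2331, 0.2407]
tool_rot: [-0.001, 0.993, -0.12, -0.0]
contact_force: [-0.6, -0.7, -1.6]
gripper_width: 0.005
```

```bash
python3 - <<'E'
from h import *
import cv2
s=manip.state();print(s['time'],s['tool_pos'],s['tool_rot'],s['gripper_width'],s['contact_force'])
c=cams.get_calibration('wrist');im=cams.grab_frame('wrist');cv2.imwrite('pics/w1.png',im[:,:,::-1])
import json;json.dump({k:np.array(v).tolist() for k,v in c.items() if k in('camera_matrix','cam_to_world')},open('w1.json','w'))
print(c)
O=np.array([.6307,.2095,0]);x=np.array([.97,-.244,0]);y=np.array([.244,.97,0])
for q in [(-26,0,77),(-26,30,77),(-26,-30,77),(0,78,70),(61,-48,55),(-22,-48,55),(-22,115,55)]:
    print(q,proj('wrist',O+(x*q[0]+y*q[1]+np.array([0,0,q[2]]))/1000,c).round())
E
```

```text
2.0167 [0.55959174 0.23314137 0.24066185] [-1.00219462e-03  9.92754976e-01 -1.20152107e-01 -1.54041397e-04] 0.004585125424444574 [-0.55304861 -0.7263228  -1.57111948]
{'camera_matrix': array([[355.13519279,   0.        , 315.46707433],
       [  0.        , 355.13519279, 197.23888081],
       [  0.        ,   0.        ,   1.        ]]), 'cam_to_world': array([[-0.23874392,  0.93251689,  0.27094944,  0.62920572],
       [-0.9710798 , -0.22859631, -0.06890393,  0.21584875],
       [-0.00231604, -0.27956392,  0.96012429,  0.38218775],
       [ 0.        ,  0.        ,  0.        ,  1.        ]])}
(-26, 0, 77) [323. 122.]
(-26, 30, 77) [287. 122.]
(-26, -30, 77) [359. 122.]
(0, 78, 70) [231.  90.]
(61, -48, 55) [381.  14.]
(-22, -48, 55) [376. 116.]
(-22, 115, 55) [195. 115.]
```

View pics/w1.png

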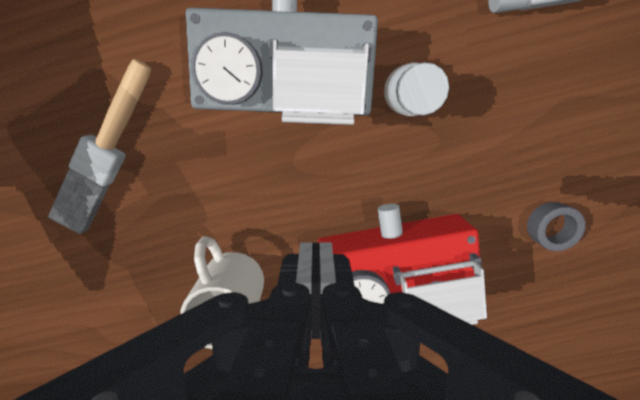

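The wrist view shows the blower's lip bead from (282,121) to (355,123), the box's top corners at (187,10) and (377,16), the jar at (418,88), and the mug (225,285) and red box (430,260) nearby.

```bash
python3 - <<'E'
from h import *
import json
c=json.load(open('w1.json'))
for n,p,z in [('lipL',(283,121),.077),('lipR',(355,123),.077),('gauge',(227,68),.07),('backL',(188,10),.055),('backR',(377,16),.055),('frontL',(192,106),.055),('cuprim',(222,290),.08),('cupright',(264,275),.08),('cuphandle',(203,240),.06),('redBL',(325,237),.055),('redBR',(478,217),.055),('redknob',(388,207),.03),('jartop',(422,87),.062)]:
    print(n,ray('wrist',p,z,c)[:2].round(4))
E
```

```text
lipL [0.6146 0.2483]
lipR [0.5985 0.1898]
gauge [0.6668 0.2828]
backL [0.7198 0.3036]
backR [0.6777 0.1518]
frontL [0.6456 0.3262]
cuprim [0.4752 0.3468]
cupright [0.4811 0.3032]
cuphandle [0.5221 0.3564]
redBL [0.4947 0.24  ]
redBR [0.4797 0.0903]
redknob [0.5016 0.1703]
jartop [0.613  0.1262]
```

Call:
{"method": "jog_arm", "body": {"targets": [[0.006, 0.001, 0.035, 0.8], [0.012, 0.002, 0.07, 1.6], [0.018, 0.002, 0.105, 1.6], [0.0235, 0.002, 0.14, 1.6], [0.0235, 0.002, 0.165, 1.6]]}}

```text
time: 2.48
tool_pos: [0.5793, 0.2185, 0.0724]
tool_rot: [0.001, 0.991, -0.137, -0.002]
contact_force: [-0.4, 0.6, -1.1]
gripper_width: 0.0
```

Call:
{"method": "jog_arm", "body": {"targets": [[0, 0, 0.02, 0], [0, 0, 0.03, 0], [0, 0, 0.03, 0], [0, 0, 0.03, 0]]}}

```text
time: 2.82
tool_pos: [0.5808, 0.2199, 0.0465]
tool_rot: [0.0, 0.991, -0.137, -0.0]
contact_force: [-0.0, -0.1, 0.2]
gripper_width: -0.001
```

```bash
python3 - <<'E'
from h import *
import cv2
s=manip.state();print(s['time'],s['tool_pos'],s['tool_rot'],s['contact_force'])
w=cams.grab_frame('wrist');t=cams.grab_frame('scene')
a=w[0:300,140:500];b=cv2.resize(t[190:290,320:440],None,fx=3.6,fy=3.6,interpolation=cv2.INTER_CUBIC)
a=cv2.copyMakeBorder(a,0,60,0,0,cv2.BORDER_CONSTANT)
cv2.imwrite('pics/w2.png',np.hstack([a,b])[:,:,::-1])
E
```

```text
2.8167 [0.58075309 0.21988502 0.04649517] [ 1.48559617e-04  9.90603581e-01 -1.36764383e-01 -1.66550485e-04] [-0.00868781 -0.10839294  0.16997514]
```

View pics/w2.png

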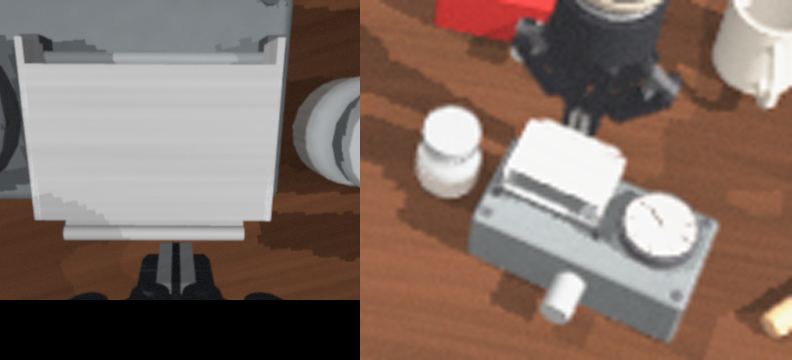

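View: fingers centred at column 176, lip bead from 64 to 244 (centre 154), at 3 px/mm, so the finger sits 7 mm to the right of the lip's middle. I'll correct this and approach.

Call:
{"method": "jog_arm", "body": {"targets": [[0, -0.007, 0, 0], [0.005, -0.007, 0, 0], [0.009, -0.007, 0, 0], [0.009, -0.007, 0, 0]]}}

```text
time: 3.25
tool_pos: [0.5928, 0.2249, 0.0473]
tool_rot: [-0.0, 0.991, -0.136, 0.001]
contact_force: [-0.3, 0.1, 0.6]
gripper_width: 0.001
```

Call:
{"method": "jog_arm", "body": {"targets": [[0.001, 0, 0, 0], [0.002, 0, 0, 0], [0.003, 0, 0, 0], [0.003, 0, 0, 0]]}}

```text
time: 3.58
tool_pos: [0.5944, 0.2239, 0.0462]
tool_rot: [0.0, 0.991, -0.137, -0.0]
contact_force: [-0.0, 0.6, -0.5]
gripper_width: -0.004
```

Call:
{"method": "jog_arm", "body": {"targets": [[0.001, 0, 0, 0], [0.001, 0, 0, 0], [0.002, 0, 0, 0], [0.002, 0, 0, 0]]}}

```text
time: 3.92
tool_pos: [0.595, 0.2237, 0.0459]
tool_rot: [0.0, 0.991, -0.136, -0.002]
contact_force: [-5.0, 1.7, 2.2]
gripper_width: 0.001
```

Call:
{"method": "jog_arm", "body": {"targets": [[0.001, 0, 0, 0], [0.001, 0, 0, 0], [0.002, 0, 0, 0], [0.002, 0, 0, 0]]}}

```text
time: 4.25
tool_pos: [0.595, 0.2237, 0.0457]
tool_rot: [0.0, 0.991, -0.136, -0.004]
contact_force: [-11.9, 1.8, 5.9]
gripper_width: 0.002
```

Call:
{"method": "jog_arm", "body": {"targets": [[0.001, 0, -0.0025, 0], [0.001, 0, -0.004, 0], [0.002, 0, -0.006, 0], [0.002, 0, -0.006, 0]]}}

```text
time: 4.58
tool_pos: [0.5965, 0.2233, 0.0512]
tool_rot: [0.0, 0.991, -0.136, -0.004]
contact_force: [-11.6, 3.7, 2.1]
gripper_width: 0.001
```

```bash
python3 - <<'E'
from h import *
import cv2
s=manip.state();print(s['tool_pos'],s['contact_force'])
w=cams.grab_frame('wrist');t=cams.grab_frame('scene')
a=w[0:300,140:500];b=cv2.resize(t[190:290,320:440],None,fx=3.6,fy=3.6,interpolation=cv2.INTER_CUBIC)
a=cv2.copyMakeBorder(a,0,60,0,0,cv2.BORDER_CONSTANT)
cv2.imwrite('pics/w3.png',np.hstack([a,b])[:,:,::-1])
E
```

```text
[0.59646503 0.2232637  0.05119028] [-11.57710718   3.71180814   2.12263021]
```

View pics/w3.png

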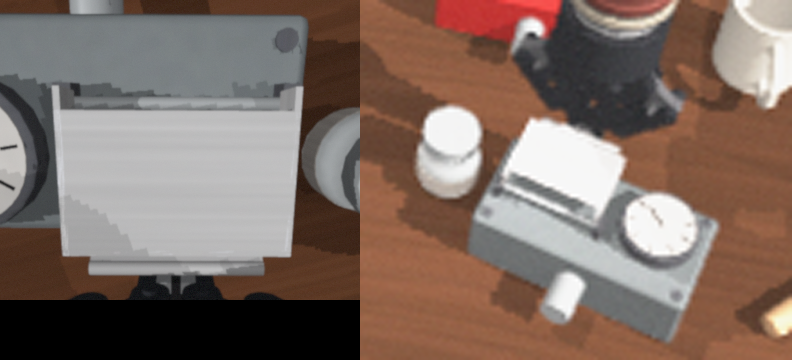

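The lip (88–265, row 268) is centred on the finger, and the tool gained 1.5 mm in x at constant force, so the guard is starting to open. I'll follow the arc.

Call:
{"method": "jog_arm", "body": {"targets": [[0.001, 0, -0.0024, 0], [0.002, 0, -0.005, 0], [0.003, 0, -0.007, 0], [0.0042, 0, -0.0092, 0], [0.0042, 0, -0.0092, 0]]}}

```text
time: 5.1
tool_pos: [0.6007, 0.2221, 0.0611]
tool_rot: [0.0, 0.991, -0.136, -0.004]
contact_force: [-12.7, 2.9, 6.2]
gripper_width: 0.002
```

Call:
{"method": "jog_arm", "body": {"targets": [[0.002, 0, -0.003, 0], [0.004, 0, -0.006, 0], [0.006, 0, -0.0085, 0], [0.0085, 0, -0.011, 0], [0.0085, 0, -0.011, 0]]}}

```text
time: 5.52
tool_pos: [0.6124, 0.2192, 0.0731]
tool_rot: [-0.0, 0.991, -0.136, -0.0]
contact_force: [-4.0, 1.6, 2.5]
gripper_width: -0.001
```

```bash
python3 - <<'E'
from h import *
import cv2
s=manip.state();print(s['tool_pos'],s['contact_force'])
O=np.array([.634,.2112]);print('face box x',(s['tool_pos'][:2]-O)@[.964,-.2656]+.011)
w=cams.grab_frame('wrist');t=cams.grab_frame('scene')
a=w[0:300,140:500];b=cv2.resize(t[190:290,320:440],None,fx=3.6,fy=3.6,interpolation=cv2.INTER_CUBIC)
a=cv2.copyMakeBorder(a,0,60,0,0,cv2.BORDER_CONSTANT)
cv2.imwrite('pics/w4.png',np.hstack([a,b])[:,:,::-1])
E
```

```text
[0.61241632 0.21918617 0.07312947] [-3.97441803  1.57351266  2.47280358]
face box x -0.011927791353271433
```

View pics/w4.png

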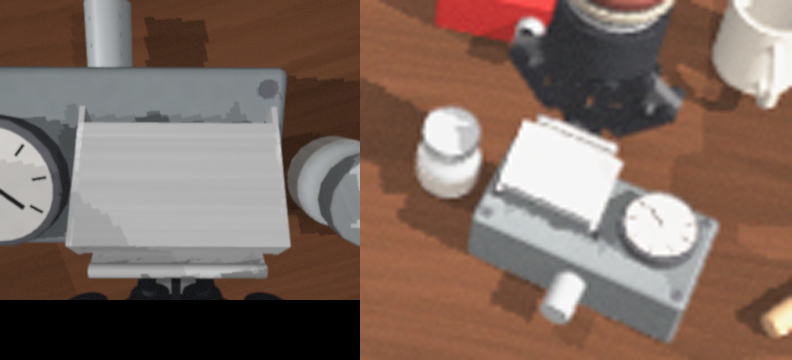

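The guard stands about 30–40° up on the finger, bead at (90–266, row 270). The tip is about 18 mm above the box top; I'll lower it a bit and push on.

Call:
{"method": "jog_arm", "body": {"targets": [[0, 0, 0.002, 0], [0, 0, 0.004, 0], [0, 0, 0.005, 0], [0, 0, 0.005, 0]]}}

```text
time: 5.95
tool_pos: [0.6111, 0.2195, 0.0677]
tool_rot: [-0.0, 0.991, -0.136, -0.002]
contact_force: [-9.1, 1.4, 7.6]
gripper_width: -0.001
```

Call:
{"method": "jog_arm", "body": {"targets": [[0.002, 0, 0, 0], [0.004, 0, 0, 0], [0.006, 0, 0, 0], [0.006, 0, 0, 0]]}}

```text
time: 6.28
tool_pos: [0.6178, 0.2186, 0.0703]
tool_rot: [-0.001, 0.991, -0.136, -0.001]
contact_force: [-12.7, 2.0, 15.4]
gripper_width: -0.006
```

Call:
{"method": "jog_arm", "body": {"targets": [[0.001, 0, 0, 0], [0.002, 0, 0, 0], [0.003, 0, 0, 0], [0.003, 0, 0, 0]]}}

```text
time: 6.62
tool_pos: [0.621, 0.2164, 0.067]
tool_rot: [0.0, 0.991, -0.137, -0.0]
contact_force: [-2.6, 1.1, 1.9]
gripper_width: 0.001
```

Call:
{"method": "jog_arm", "body": {"targets": [[0.001, 0, 0, 0], [0.002, 0, 0, 0], [0.003, 0, 0, 0], [0.003, 0, 0, 0]]}}

```text
time: 6.95
tool_pos: [0.6232, 0.2157, 0.067]
tool_rot: [0.0, 0.991, -0.137, -0.001]
contact_force: [-3.6, 0.9, 2.9]
gripper_width: 0.001
```

Call:
{"method": "jog_arm", "body": {"targets": [[0.001, 0, 0, 0], [0.002, 0, 0, 0], [0.002, 0, 0, 0]]}}

```text
time: 7.2
tool_pos: [0.6234, 0.2157, 0.0669]
tool_rot: [0.0, 0.991, -0.136, -0.003]
contact_force: [-10.2, 3.0, 6.7]
gripper_width: 0.002
```

```bash
python3 - <<'E'
from h import *
import cv2
s=manip.state();print(s['tool_pos'],s['contact_force'])
O=np.array([.634,.2112]);print('face box x',(s['tool_pos'][:2]-O)@[.964,-.2656]+.011)
w=cams.grab_frame('wrist');t=cams.grab_frame('scene')
a=w[0:300,140:500];b=cv2.resize(t[190:290,320:440],None,fx=3.6,fy=3.6,interpolation=cv2.INTER_CUBIC)
a=cv2.copyMakeBorder(a,0,60,0,0,cv2.BORDER_CONSTANT)
cv2.imwrite('pics/w5.png',np.hstack([a,b])[:,:,::-1])
E
```

```text
[0.62342539 0.21569075 0.066945  ] [-10.24917983   3.02547728   6.74876941]
face box x -0.0003866693494668852
```

View pics/w5.png

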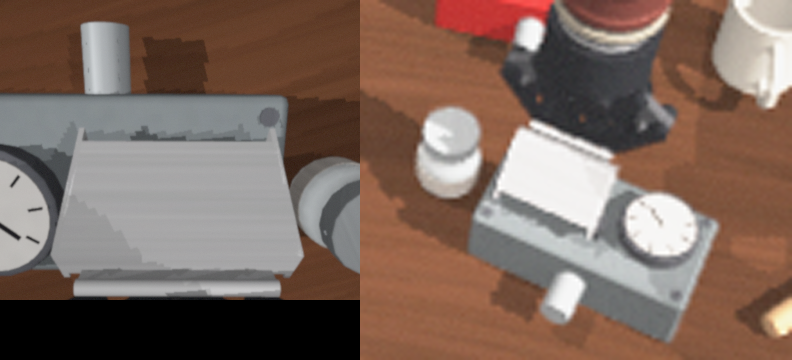

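Resistance begins abruptly with the finger face at −0.4 mm from the pivot; the toggle's stop is expected at about −0.1 mm. I'll press a little more to make sure.

Call:
{"method": "jog_arm", "body": {"targets": [[0.001, 0, 0, 0], [0.002, 0, 0, 0], [0.003, 0, 0, 0], [0.003, 0, 0, 0], [0.003, 0, 0, 0]]}}

```text
time: 7.72
tool_pos: [0.6237, 0.2156, 0.0669]
tool_rot: [0.0, 0.991, -0.136, -0.007]
contact_force: [-18.9, 3.9, 12.0]
gripper_width: 0.003
```

Call:
{"method": "jog_arm", "body": {"targets": [[0.0, 0, -0.001, 0], [0.0, 0, -0.003, 0], [0, 0, -0.004, 0], [0.001, 0, -0.004, 0], [0.001, 0, -0.004, 0]]}}

```text
time: 8.13
tool_pos: [0.6238, 0.2153, 0.0679]
tool_rot: [0.0, 0.991, -0.136, -0.007]
contact_force: [-14.7, 5.5, 0.7]
gripper_width: 0.0
```

Stiff in x and z: the finger is hard against the toggle's stop. Drawing the finger out.

Call:
{"method": "jog_arm", "body": {"targets": [[-0.008, 0, 0, 0], [-0.02, 0, 0, 0], [-0.035, 0, 0, 0], [-0.05, 0, 0, 0], [-0.06, 0, 0, 0]]}}

```text
time: 8.55
tool_pos: [0.5714, 0.2301, 0.0712]
tool_rot: [0.0, 0.991, -0.136, 0.001]
contact_force: [-0.4, -0.4, -1.1]
gripper_width: 0.002
```

Call:
{"method": "jog_arm", "body": {"targets": [[0, 0, -0.03, 0], [0, 0, -0.065, 0], [0, 0, -0.1, 0], [0, 0, -0.13, 0], [0, 0, -0.13, 0]]}}

```text
time: 8.97
tool_pos: [0.5764, 0.2311, 0.2108]
tool_rot: [-0.003, 0.991, -0.137, 0.007]
contact_force: [1.4, 0.3, 0.8]
gripper_width: 0.004
```

Call:
{"method": "jog_arm", "body": {"targets": [[0, 0, 0, 0], [0, 0, 0, 0], [0, 0, 0, 0], [0, 0, 0, 0], [0, 0, 0, 0]]}}

```text
time: 9.38
tool_pos: [0.5712, 0.23, 0.1996]
tool_rot: [0.001, 0.991, -0.137, -0.001]
contact_force: [-0.9, 0.0, 0.8]
gripper_width: 0.002
```

```bash
python3 - <<'E'
from h import *
import cv2
s=manip.state();print(s['time'],s['tool_pos'],s['contact_force'])
w=cams.grab_frame('wrist');t=cams.grab_frame('scene')
a=w[0:300,140:500];b=cv2.resize(t[190:290,320:440],None,fx=3.6,fy=3.6,interpolation=cv2.INTER_CUBIC)
a=cv2.copyMakeBorder(a,0,60,0,0,cv2.BORDER_CONSTANT)
cv2.imwrite('pics/w6.png',np.hstack([a,b])[:,:,::-1])
E
```

```text
9.3833 [0.57115711 0.23000396 0.19958238] [-0.86313536  0.00119928  0.8288064 ]
```

View pics/w6.png

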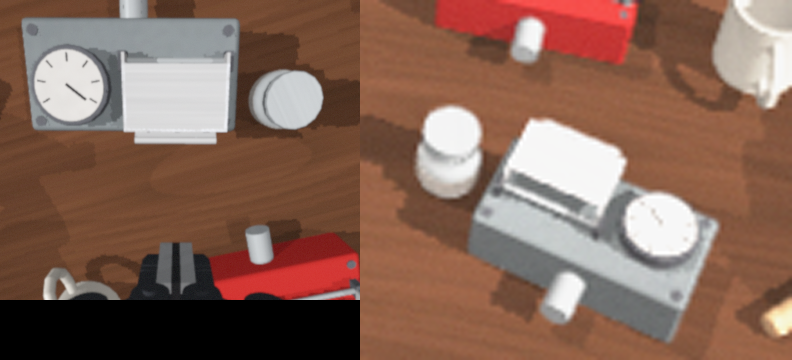

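```bash
python3 - <<'E'
from h import *
import cv2
t=cams.grab_frame('scene')[:,:,::-1];s0=cv2.imread('pics/scene0.png')
f=lambda i,y,x:cv2.resize(i[y:y+40,x:x+50],(400,300),interpolation=cv2.INTER_CUBIC)
cv2.imwrite('pics/cmp.png',np.vstack([np.hstack([f(s0,222,355),f(t,222,355)]),np.hstack([f(s0,185,207),f(t,185,207)])]))
O=np.array([.634,.2112]);x=np.array([.964,-.2656])
for q,z in[(9,77),(-9,77)]:
    P=np.r_[O+x*q/1000,z/1000];print(q,(proj('scene',P)-[355,222])*[8,7.5])
d=np.abs(t.astype(int)-s0).max(2)[:,150:];d[:130]=0
print(cv2.connectedComponentsWithStats((d>40).astype(np.uint8))[2:4])
E
```

```text
9 [158.88993307 120.26983814]
-9 [178.87392645  81.96288337]
(array([[     0,      0,    490,    400, 192663],
       [   224,    130,     53,     62,   1854],
       [   250,    130,      2,      1,      2],
       [   254,    130,      1,      1,      1],
       [   259,    135,      3,      1,      3],
       [    85,    137,     16,     12,    117],
       [    51,    143,      2,      2,      3],
       [    51,    145,      7,      5,     16],
       [    51,    150,    106,     50,   1289],
       [   128,    175,      1,      1,      1],
       [   116,    188,      4,      2,      5],
       [   157,    197,      8,      5,     22],
       [   280,    216,      2,      1,      2],
       [   317,    253,      1,      1,      1],
       [   320,    257,      1,      1,      1],
       [   307,    261,      1,      1,      1],
       [   304,    263,      2,      1,      2],
       [   317,    262,      3,      2,      4],
       [   301,    264,      2,      2,      2],
       [   296,    267,      2,      2,      3],
       [   299,    266,      1,      2,      2],
       [ 
[... 256 characters left out ...]
   [260.        , 135.        ],
       [ 92.62393162, 141.43589744],
       [ 51.66666667, 143.66666667],
       [ 54.6875    , 147.0625    ],
       [ 98.84561676, 172.12257564],
       [128.        , 175.        ],
       [117.8       , 188.2       ],
       [160.59090909, 199.59090909],
       [280.5       , 216.        ],
       [317.        , 253.        ],
       [320.        , 257.        ],
       [307.        , 261.        ],
       [304.5       , 263.        ],
       [318.        , 262.5       ],
       [301.5       , 264.5       ],
       [296.66666667, 267.66666667],
       [299.        , 266.5       ],
       [292.8       , 270.2       ],
       [288.        , 273.        ]]))
```

View pics/cmp.png

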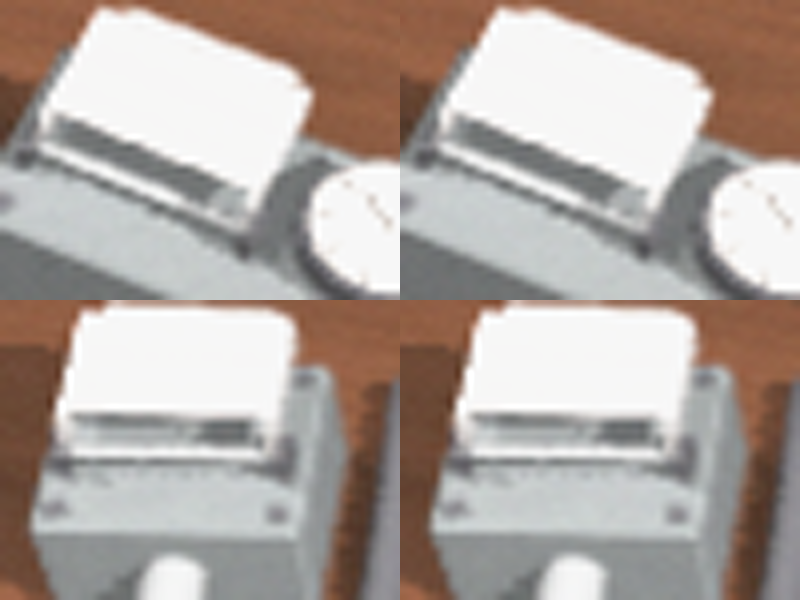

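```bash
python3 -c "
from plant import manip;print(manip.job_done(),manip.state()['contact_force'])"
```

```text
the job is handed in; nothing more can be done
the job is handed in; nothing more can be done
```

I switched the blower on as asked and handed the job in at about 9.5 s. The guard hides the toggle, so "fully on" rests on force and position readings, not on a picture.

**What I did:** I pushed the shut fingers against the blower's lip and followed the lip's arc upward. With the guard riding on the finger, I pushed the toggle towards the hinge until it came up hard. I then drew the finger out towards the robot and raised it clear.

**Last checks:**
- **Toggle:** the finger stalled about 0.4 mm before the pivot, where the stop was expected at about 0.1 mm before it. A further 3 mm of commanded push moved it only 0.3 mm, at up to about 19 N. A commanded 4 mm lift moved it only about 1 mm, which fits a hard stop rather than the guard jamming.
- **Brief slip:** during the push, the vertical force rose to about 15 N and then dropped as the finger slipped. I did not establish why.
- **Blower guard:** the wrist and scene pictures show it shut again, looking as it did at the start.
- **Grinder:** its guard is shut and it looks unchanged. I never went near it.
- **Loose things:** comparing the scene pictures from start and end gave only small differences near the collar and brush. I took these for arm shadow and did not check further. The jar looked unmoved.
- **Gripper:** force was about 1 N or less on each axis, so it was touching nothing before I handed in.

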